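# Pedal the counter scrap bin open and ease its lid shut

## Task

Open the round food-scraps bin on the counter for me: press its front pedal all the way down with your fingertips and keep the lid fully up for at least three seconds while I scrape my board into it, then let the pedal up slowly under your fingers so that the lid settles shut without dropping or banging. Work it by the pedal alone, never touching the lid, and leave the jar, the baster bulb, the bowls and the processor where they stand.

Things in the scene. Friction and masses are not known exactly. Their poses are not given: they have to be found in the camera images.
- pedal_press (a point): Spot to press: top face of the bin's black ribbed pedal pad (92 mm wide along y, 56 deep along x, 9 thick), 19 mm in from its outer edge, 50 mm out from the bin's wall, 38 mm above the counter. Axes: x level towards the bin's axis (147 mm away), y along the pad's width, z up; they tip with the pedal. Fully pressed it is 23 mm lower. Holding it takes 5 to 10 N near the top, 2 to 5 N fully down.
- pedal_angle (a joint): Pedal angle, rad: 0 at rest (up), 0.16 fully down, where it stops just above the counter. It pivots on a level line across the bin's middle, 147 mm behind the press point.
- lid_angle (a joint): Lid angle, rad: 0 shut, 1.12 fully up. It hinges at the bin's rear and a rod links it to the pedal: 7 times the pedal's angle (10 mm at the press point is about 0.5 rad of lid). Its weight always bears on the pedal and pushes it back up. If the pedal is let go, or the fingers run ahead of it, the lid falls in a fraction of a second and slams; let up over two seconds or more it settles quietly.
- bin: Food-scraps bin: upright brushed-metal cylinder 190 mm across, 250 mm tall with its shut lid, black base ring, grey inner bucket. It stands fast and does not slide. Origin at the centre of its underside, on the counter; x points to its rear (hinge), the pedal sticks out on the -x side to 168 mm from the origin, y to the side, z up.
- lid: The bin's lid: shallow metal dome 194 mm across, 20 mm high. Origin on the hinge line at the bin's rear, 230 mm above the counter; the shut lid reaches 200 mm from there along -x. Its free edge, on the pedal's side, swings up and back, away from the pedal. Not to be touched.
- pedal: The pedal's pad, described under pedal_press; the body's origin lies on the pedal's pivot in the bin's middle, 30 mm above the counter, not on the pad.
- jar: Bystander: small glass jar with a cork lid, 66 mm across, 94 mm tall; origin at the centre of its underside. Stands beside the bin. Leave alone.
- baster_bulb: Bystander: grey silicone baster bulb standing on its collar, 51 mm across, 88 mm tall; origin at the centre of its underside. Stands beside the bin, on the other side from the jar. Leave alone.
- prep_bowls: Bystander: nested stack of three white plastic prep bowls, 200 mm across, 102 mm tall; origin at the centre of its underside. Leave alone.
- processor: Bystander: white food-processor base, 200 by 190 mm and 137 mm tall, with a steel drive spindle on top to 177 mm; fixed. Origin at the centre of its underside. Leave alone.

How it is judged:
By the outcome, as a careful person would: the job done as asked, in the order asked, and still so for the second after the job is handed in, with the robot touching nothing.
It also fails if it takes over 48 s, if anything falls off the work surface, if the arm or the gripper's body presses on something with over 40 N, if the wrist force passes 120 N, or if a joint passes its speed limit or range.

## Robot

A 6-joint arm with a two-finger parallel gripper is mounted at the origin on the work surface. World frame = base frame: x ahead of the robot, y to its left, z up, the work surface at z = 0. Lengths are in m, angles in rad, forces in N, time in s.
With the tool pointing down it reaches from about 0.35 to 0.85 m from the base axis. Payload 8.1 kg.
Tool frame: the origin (TCP) lies between the finger pads; the fingertips stand 14 mm ahead of it and the grasp point (between the pads) lies 5 mm behind it; z points along the fingers, y is the direction in which the jaws open and shut (so a half turn about z gives the same grasp; the last joint's range is limited). The gripper opens to 93 mm and grips with 3 to 60 N. Pads are 15 mm wide; open, the fingers measure 128 mm over their backs; the gripper's body (75 mm by 188 mm) begins 65 mm behind the grasp point.
Start: joints at [1.145, 0.13, 1.488, -0, 1.523, -0.085], TCP at [0.201, 0.566, 0.233] pointing down, gripper open.
Joint ranges: [-2.96, 2.96], [-0.89, 2.26], [0.02, 2.5], [-1.34, 4.48], [0, 2.73], [-2.66, 2.66]. Speed limits (rad/s): [2.39, 2.39, 2.79, 3.14, 3.14, 3.14].

## Interface

Orientations are given as a rotation vector (axis times angle).
In Python, from bench import manip gives the robot as it stands. The module is installed in compiled form; this text tells all that it offers.
- The arm moves only by the tool carry_out, never from a script. Its argument "moves" is a list of rows, each an object of numbers: "dx", "dy", "dz": the shift along the tool's x, y, z in m; "rx", "ry", "rz": the turn, a rotation vector about the tool's x, y, z in rad. A call has 1 to 12 rows; each row is the pose to reach, as a shift and turn from the pose measured when the call began, along the tool's axes at that moment; what a row does not reach only later rows make up. A row lasts 1/8 s, in which the tool goes at most 62.5 mm and 10.7 degrees, less where a joint would pass 70% of its speed; a pose out of reach is approached as far as the arm can. A call with a gripper value outside its range is refused whole. "grip" is the finger opening in m, from 0 to 0.093, set as the call begins (left out, the last holds). The fingers move at their own pace and stop on an object; "grip_force" is the grip in N (left out, the last holds). Time passes only in rows, so rows that repeat a pose let the fingers close. It gives the time, the measured TCP pose, the force and the opening at its end, in the units of the state.
- manip.observe(): the state, without advancing time (a new reading comes with each control period).
- manip.get_image(name): name is "side" or "top"; returns a dict with "frame" (480x640x3 uint8, red, green, blue), "range_z" (480x640 float32, m along the optical axis (not along the pixel's ray), 0 where there is no reading), "fx", "fy", "cx", "cy" (pixels), "rvec" (rotation vector, rad) and "tvec" (3), from world to camera coordinates, as OpenCV has them. Camera axes: x right, y down, z forward; pixel columns grow to the right and rows downward; lengths in m; the calibration is good to about 2 mm. A picture is of the moment at which its call begins.
- manip.finish_job(): hands the job in, once; it reports no verdict.
Trained networks look in a picture, given as the dict that the camera call returned (one of the last four; its "shot" number tells which), for a name from the list of things; names that differ only in an ending like _2 or _b are one class to them, and where a whole thing is asked for, a point or a joint stands for the part that bears it (a point fixed in the world has none). Each returns a list of dicts, best first, with "conf" (0 to 1); they miss things now and then, are a little off and sometimes report something else, mostly with a low value. They report only what shows in the picture. A call takes as long as a camera call.
- manip.spot_in(picture, name): "centre" ([column, row] in pixels, amid what is visible of it).
- manip.cut_out(picture, name): "pixels" (480x640 bool, what is visible of it) and "centre" ([column, row] in pixels, amid what is visible of it).
The state is a dict: "t": time; "joints": joint angles; "joint_velocities": joint speeds; "joint_efforts": joint torques, N m; "ee_pos": TCP position; "tool_rot": TCP orientation; "contact_force": force on the tool from outside, world axes, zero at the start; "wrist_torque": the same for the moment, N m; "grip_width": opening from 0.0 (shut) to 1.0 (fully open).
Only numpy, scipy, OpenCV 4.12 (cv2) and the standard library are available. Lean on these libraries where they do the work, as an engineer would, in place of code of your own. Each camera call takes 0.05 s, during which the arm holds its last target. There are 200 camera calls.

## Working session

There is one attempt and no reset: what is moved stays moved. The work goes in short steps, Python scripts to look and compute and a tool call to move; the robot and the scene stay as the last step left them, time stands still between calls to the robot, and variables do not carry over. Pictures are saved under pics/ and viewed, about 8 in all and at most 12, crops included, and the job is handed in when it is done.

Besides the shell and the picture viewer there is one more tool, called after "Call:" as name(argument=value, ...) on one line, values as JSON. carry_out: Moves the arm, as the interface text tells. Its arguments: {"type":"object","properties":{"moves":{"type":"array","items":{"type":"object","properties":{"dx":{"type":"number"},"dy":{"type":"number"},"dz":{"type":"number"},"rx":{"type":"number"},"ry":{"type":"number"},"rz":{"type":"number"}}}},"grip":{"type":"number"},"grip_force":{"type":"number"}},"required":["moves"]}

```bash
mkdir -p pics
cat > h.py <<'E'
import numpy as np, cv2
from bench import manip
def world(im,mask):
    v,u=np.nonzero(mask&(im["range_z"]>0)); z=im["range_z"][v,u]
    p=np.c_[(u-im["cx"])/im["fx"]*z,(v-im["cy"])/im["fy"]*z,z]
    R=cv2.Rodrigues(np.array(im["rvec"],float))[0]
    return (p-np.array(im["tvec"]).ravel())@R
E
python3 - <<'E'
from h import *
print(manip.observe())
for c in("side","top"):
    im=manip.get_image(c); cv2.imwrite(f"pics/{c}0.png",im["frame"][:,:,::-1])
    for n in("pedal","bin","lid","jar","baster_bulb","prep_bowls","processor"):
        r=manip.cut_out(im,n)
        for d in r[:1]:
            w=world(im,d["pixels"])
            if len(w): print(c,n,round(d["conf"],2),np.round(d["centre"]),len(w),np.round(np.median(w,0),3),np.round(np.percentile(w,[2,98],axis=0),3).tolist())
E
```

```text
{'t': 0.0, 'joints': array([ 1.14460361e+00,  1.31171571e-01,  1.48925957e+00,  3.35741367e-05,
        1.52301194e+00, -8.54014774e-02]), 'joint_velocities': array([ 1.43303428e-03,  4.79519216e-05,  9.23618626e-04,  3.47037614e-04,
        3.36284144e-05, -8.23401759e-04]), 'joint_efforts': array([ 1.02954742e-03, -5.59845507e+01, -4.91763139e+01,  7.68543268e-02,
        3.50006029e-02, -1.69492600e-04]), 'ee_pos': array([0.20028309, 0.56501016, 0.23159204]), 'tool_rot': array([-5.32644372e-01, -3.09560030e+00,  2.79830060e-03]), 'contact_force': array([ 0.22069838, -0.66533105,  0.55317499]), 'wrist_torque': array([-0.02868951,  0.02598502,  0.00931193]), 'grip_width': 0.9970432225396837}
side pedal 0.7 [327. 254.] 502 [ 0.521 -0.019  0.037] [[0.483, -0.061, 0.009], [0.558, 0.028, 0.045]]
side bin 0.78 [295. 225.] 4817 [ 0.623 -0.051  0.24 ] [[0.501, -0.168, 0.029], [0.726, 0.01, 0.25]]
side lid 0.97 [289. 215.] 3159 [ 0.637 -0.082  0.243] [[0.55, -0.169, 0.233], [0.728, 0.0, 0.251]]
side jar 0.86 [276. 287.] 388 [0.671 0.107 0.09 ] [[0.645, 0.071, 0.002], [0.701, 0.132, 0.099]]

[... 336 characters left out ...]
 [315. 262.] 723 [ 0.519 -0.018  0.038] [[0.48, -0.058, 0.001], [0.557, 0.029, 0.045]]
top bin 0.56 [340. 215.] 6119 [ 0.612 -0.077  0.242] [[0.499, -0.172, 0.031], [0.727, 0.007, 0.252]]
top lid 0.66 [344. 207.] 4669 [ 0.635 -0.09   0.244] [[0.549, -0.175, 0.231], [0.728, -0.002, 0.252]]
top jar 0.78 [272. 211.] 503 [0.665 0.096 0.089] [[0.643, 0.068, 0.009], [0.698, 0.128, 0.1]]
top baster_bulb 0.73 [378. 283.] 247 [ 0.452 -0.191  0.08 ] [[0.432, -0.212, 0.011], [0.476, -0.171, 0.092]]
top prep_bowls 0.93 [134. 297.] 4171 [0.44  0.487 0.056] [[0.349, 0.389, -0.0], [0.525, 0.56, 0.103]]
top processor 0.59 [519. 258.] 5621 [ 0.515 -0.554  0.135] [[0.413, -0.67, 0.026], [0.625, -0.461, 0.15]]
```

Run:
```python
from h import *
for c in("side","top"):
    im=manip.get_image(c)
    l=world(im,manip.cut_out(im,"lid")[0]["pixels"]); l=l[l[:,2]>.228]
    (cx,cy),r=cv2.minEnclosingCircle(l[:,:2].astype(np.float32))
    w=world(im,manip.cut_out(im,"pedal")[0]["pixels"]); w=w[(w[:,2]>.033)&(w[:,2]<.048)]
    m=np.median(w,0); w=w[np.linalg.norm(w-m,axis=1)<.06]
    b=cv2.minAreaRect(w[:,:2].astype(np.float32))
    d=np.array([cx,cy])-b[0]; print(c,"lid",cx,cy,r,"pad",b,m,"dir",np.degrees(np.arctan2(d[1],d[0])),np.linalg.norm(d))
a=cv2.imread("pics/side0.png")[120:360,180:460];b=cv2.imread("pics/top0.png")[120:360,180:460]
cv2.imwrite("pics/c0.png",cv2.resize(np.vstack([a,b])[:, :],None,fx=1.25,fy=1.25))
```

```text
side lid 0.6458538174629211 -0.0920465961098671 0.10687937587499619 pad ((0.5228691697120667, -0.017900295555591583), (0.0913534164428711, 0.06850863248109818), 58.544376373291016) [ 0.51740271 -0.01455366  0.03782067] dir -31.085384320531478 0.14360674590104294
top lid 0.6437146663665771 -0.09419748932123184 0.10576966404914856 pad ((0.0, 0.0), (0.0, 0.0), 0.0) [nan nan nan] dir -8.325244512595315 0.6505703180209326
  return _methods._mean(a, axis=axis, dtype=dtype,
  ret = um.true_divide(
```

View pics/c0.png

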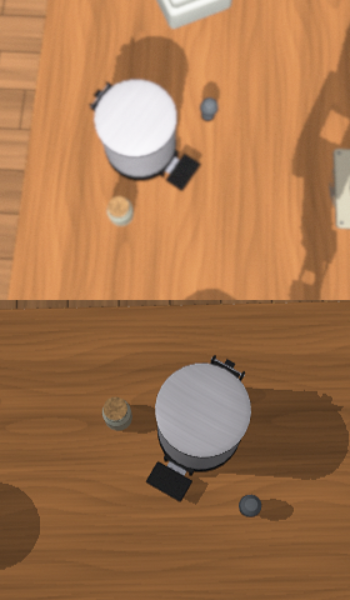

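View pics/side0.png

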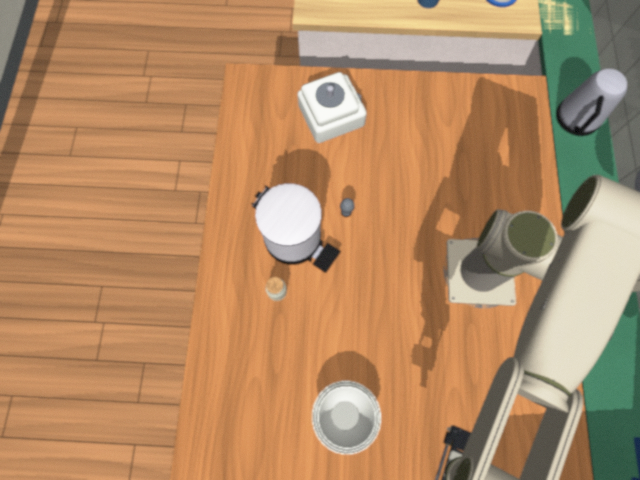

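```bash
cat >> h.py <<'E'
from scipy.spatial.transform import Rotation as Ro
AX=np.array([.640,-.089]); U=np.array([.857,-.515]); U/=np.linalg.norm(U); T=np.radians(20)
def delta(rad,tipz,t=T):
    "shift/turn to put fingertip centre at radius rad from bin axis on the pedal side, height tipz"
    s=manip.observe(); R0=Ro.from_rotvec(s["tool_rot"])
    a=np.r_[np.sin(t)*U,-np.cos(t)]; y=np.array([-U[1],U[0],0]); R1=Ro.from_matrix(np.c_[np.cross(y,a),y,a])
    p=np.r_[AX-rad*U,tipz]-.014*a
    print("t",s["t"],"tip",np.round(s["ee_pos"]+R0.apply([0,0,.014]),4),"F",np.round(s["contact_force"],1),"d",np.round(R0.inv().apply(p-s["ee_pos"]),4),"r",np.round((R0.inv()*R1).as_rotvec(),3),"world tgt",p)
    # tool-frame steps once aligned, for 10 mm down
    print("10mm down:",np.round(R0.inv().apply([0,0,-.01]),4))
E
python3 -c "
from h import *
delta(.20,.15)"
```

```text
t 1.1 tip [0.2005 0.5655 0.2187] F [ 0.1  0.7 -0.1] d [-0.4323 -0.4292  0.0695] r [ 0.035 -0.348  0.198] world tgt [0.46446783 0.01648316 0.1631557 ]
10mm down: [-0.   -0.    0.01]
```

Call:
carry_out(moves=[{"dx": -0.03,"dy": -0.03,"dz": 0,"ry": -0.03,"rz": 0.02},{"dx": -0.07,"dy": -0.07,"dz": 0.01,"ry": -0.06,"rz": 0.04},{"dx": -0.11,"dy": -0.11,"dz": 0.01,"ry": -0.1,"rz": 0.06},{"dx": -0.15,"dy": -0.15,"dz": 0.02,"ry": -0.13,"rz": 0.08},{"dx": -0.19,"dy": -0.19,"dz": 0.03,"ry": -0.16,"rz": 0.1},{"dx": -0.23,"dy": -0.23,"dz": 0.03,"ry": -0.2,"rz": 0.12},{"dx": -0.27,"dy": -0.27,"dz": 0.04,"ry": -0.23,"rz": 0.14},{"dx": -0.31,"dy": -0.31,"dz": 0.05,"ry": -0.26,"rz": 0.16},{"dx": -0.35,"dy": -0.35,"dz": 0.055,"ry": -0.29,"rz": 0.17},{"dx": -0.39,"dy": -0.39,"dz": 0.06,"ry": -0.32,"rz": 0.18},{"dx": -0.42,"dy": -0.417,"dz": 0.065,"rx": 0.035,"ry": -0.348,"rz": 0.198},{"dx": -0.432,"dy": -0.429,"dz": 0.07,"rx": 0.035,"ry": -0.348,"rz": 0.198}], grip=0, grip_force=20)

```text
$.moves[0]: bad value
```

```bash
python3 -c "
from h import *
delta(.143,.05)"
```

```text
t 1.1 tip [0.2005 0.5655 0.2187] F [ 0.1  0.7 -0.1] d [-0.4881 -0.4406  0.1695] r [ 0.035 -0.348  0.198] world tgt [ 0.51332479 -0.01287663  0.0631557 ]
10mm down: [-0.   -0.    0.01]
```

Call:
carry_out(moves=[{"dx": -0.03,"dy": -0.03,"dz": 0.0,"rx": 0.0,"ry": -0.03,"rz": 0.02},{"dx": -0.07,"dy": -0.07,"dz": 0.01,"rx": 0.01,"ry": -0.06,"rz": 0.04},{"dx": -0.11,"dy": -0.11,"dz": 0.01,"rx": 0.01,"ry": -0.1,"rz": 0.06},{"dx": -0.15,"dy": -0.15,"dz": 0.02,"rx": 0.01,"ry": -0.13,"rz": 0.08},{"dx": -0.19,"dy": -0.19,"dz": 0.03,"rx": 0.02,"ry": -0.16,"rz": 0.1},{"dx": -0.23,"dy": -0.23,"dz": 0.03,"rx": 0.02,"ry": -0.2,"rz": 0.12},{"dx": -0.27,"dy": -0.27,"dz": 0.04,"rx": 0.02,"ry": -0.23,"rz": 0.14},{"dx": -0.31,"dy": -0.31,"dz": 0.05,"rx": 0.03,"ry": -0.26,"rz": 0.16},{"dx": -0.35,"dy": -0.35,"dz": 0.055,"rx": 0.03,"ry": -0.29,"rz": 0.17},{"dx": -0.39,"dy": -0.39,"dz": 0.06,"rx": 0.03,"ry": -0.32,"rz": 0.18},{"dx": -0.42,"dy": -0.417,"dz": 0.065,"rx": 0.035,"ry": -0.348,"rz": 0.198},{"dx": -0.432,"dy": -0.429,"dz": 0.07,"rx": 0.035,"ry": -0.348,"rz": 0.198}], grip=0, grip_force=20)

```text
t: 2.6
ee_pos: [0.4647, 0.0148, 0.1627]
tool_rot: [0.752, 2.698, -0.133]
contact_force: [-0.3, 0.5, -0.6]
grip_width: 0.004
```

```bash
python3 -c "
from h import *
delta(.143,.05)"
```

```text
t 2.6 tip [0.4688 0.0123 0.1495] F [-0.3  0.5 -0.6] d [-0.0184  0.0014  0.1127] r [-0.001  0.001 -0.002] world tgt [ 0.51332479 -0.01287663  0.0631557 ]
10mm down: [ 0.0034 -0.      0.0094]
```

Call:
carry_out(moves=[{"dx": -0.003,"dy": 0.0,"dz": 0.02,"rx": 0.0,"ry": 0.0,"rz": 0.0},{"dx": -0.007,"dy": 0.0,"dz": 0.045,"rx": 0.0,"ry": 0.0,"rz": 0.0},{"dx": -0.012,"dy": 0.001,"dz": 0.075,"rx": 0.0,"ry": 0.0,"rz": 0.0},{"dx": -0.016,"dy": 0.001,"dz": 0.1,"rx": 0.0,"ry": 0.0,"rz": 0.0},{"dx": -0.018,"dy": 0.001,"dz": 0.112,"rx": 0.0,"ry": 0.0,"rz": 0.0},{"dx": -0.018,"dy": 0.001,"dz": 0.112,"rx": 0.0,"ry": 0.0,"rz": 0.0}])

```text
t: 3.35
ee_pos: [0.5121, -0.013, 0.063]
tool_rot: [0.752, 2.7, -0.134]
contact_force: [0.5, -0.8, 0.3]
grip_width: 0.009
```

```bash
python3 -c "
from h import *
delta(.143,.04)
for c in ('side','top'):
    im=manip.get_image(c); cv2.imwrite(f'pics/{c}1.png',cv2.resize(im['frame'][150:350,220:420,::-1],None,fx=2,fy=2))
cv2.imwrite('pics/n1.png',np.hstack([cv2.imread('pics/side1.png'),cv2.imread('pics/top1.png')]))
"
```

```text
t 3.35 tip [ 0.5161 -0.0155  0.0499] F [ 0.5 -0.8  0.3] d [0.0024 0.0008 0.0096] r [-0.002 -0.    -0.002] world tgt [ 0.51332479 -0.01287663  0.0531557 ]
10mm down: [0.0034 0.     0.0094]
```

View pics/n1.png

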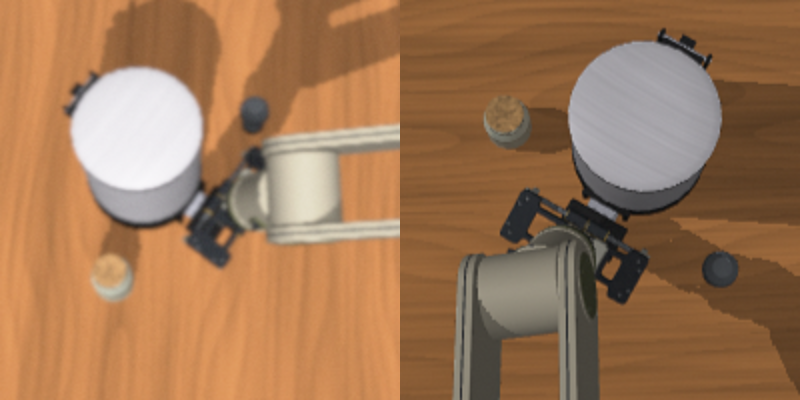

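Call:
carry_out(moves=[{"dx": 0.001,"dy": 0.0,"dz": 0.003,"rx": 0.0,"ry": 0.0,"rz": 0.0},{"dx": 0.002,"dy": 0.0,"dz": 0.006,"rx": 0.0,"ry": 0.0,"rz": 0.0},{"dx": 0.003,"dy": 0.0,"dz": 0.008,"rx": 0.0,"ry": 0.0,"rz": 0.0},{"dx": 0.0035,"dy": 0.0,"dz": 0.0095,"rx": 0.0,"ry": 0.0,"rz": 0.0},{"dx": 0.004,"dy": 0.0,"dz": 0.011,"rx": 0.0,"ry": 0.0,"rz": 0.0},{"dx": 0.0045,"dy": 0.0,"dz": 0.0125,"rx": 0.0,"ry": 0.0,"rz": 0.0},{"dx": 0.005,"dy": 0.0,"dz": 0.014,"rx": 0.0,"ry": 0.0,"rz": 0.0},{"dx": 0.0055,"dy": 0.0,"dz": 0.0155,"rx": 0.0,"ry": 0.0,"rz": 0.0},{"dx": 0.006,"dy": 0.0,"dz": 0.017,"rx": 0.0,"ry": 0.0,"rz": 0.0},{"dx": 0.0065,"dy": 0.0,"dz": 0.0185,"rx": 0.0,"ry": 0.0,"rz": 0.0},{"dx": 0.007,"dy": 0.0,"dz": 0.02,"rx": 0.0,"ry": 0.0,"rz": 0.0},{"dx": 0.0075,"dy": 0.0,"dz": 0.021,"rx": 0.0,"ry": 0.0,"rz": 0.0}])

```text
t: 4.95
ee_pos: [0.5128, -0.0127, 0.0422]
tool_rot: [0.752, 2.698, -0.133]
contact_force: [-4.7, 1.5, 6.5]
grip_width: 0.008
```

Call:
carry_out(moves=[{"dx": 0.0005,"dy": 0.0,"dz": 0.0015,"rx": 0.0,"ry": 0.0,"rz": 0.0},{"dx": 0.001,"dy": 0.0,"dz": 0.003,"rx": 0.0,"ry": 0.0,"rz": 0.0},{"dx": 0.0015,"dy": 0.0,"dz": 0.0045,"rx": 0.0,"ry": 0.0,"rz": 0.0},{"dx": 0.002,"dy": 0.0,"dz": 0.006,"rx": 0.0,"ry": 0.0,"rz": 0.0},{"dx": 0.0025,"dy": 0.0,"dz": 0.0075,"rx": 0.0,"ry": 0.0,"rz": 0.0},{"dx": 0.003,"dy": 0.0,"dz": 0.009,"rx": 0.0,"ry": 0.0,"rz": 0.0},{"dx": 0.0035,"dy": 0.0,"dz": 0.0105,"rx": 0.0,"ry": 0.0,"rz": 0.0},{"dx": 0.004,"dy": 0.0,"dz": 0.0115,"rx": 0.0,"ry": 0.0,"rz": 0.0},{"dx": 0.0045,"dy": 0.0,"dz": 0.0125,"rx": 0.0,"ry": 0.0,"rz": 0.0},{"dx": 0.0045,"dy": 0.0,"dz": 0.013,"rx": 0.0,"ry": 0.0,"rz": 0.0},{"dx": 0.005,"dy": 0.0,"dz": 0.0135,"rx": 0.0,"ry": 0.0,"rz": 0.0},{"dx": 0.005,"dy": 0.0,"dz": 0.014,"rx": 0.0,"ry": 0.0,"rz": 0.0}])

```text
t: 6.45
ee_pos: [0.5138, -0.013, 0.0296]
tool_rot: [0.752, 2.697, -0.134]
contact_force: [-23.5, 2.2, 35.8]
grip_width: 0.004
```

Call:
carry_out(moves=[{"dx": 0.0004,"dy": 0.0,"dz": 0.0012,"rx": 0.0,"ry": 0.0,"rz": 0.0},{"dx": 0.0004,"dy": 0.0,"dz": 0.0012,"rx": 0.0,"ry": 0.0,"rz": 0.0}])

```text
t: 6.7
ee_pos: [0.5137, -0.013, 0.0297]
tool_rot: [0.752, 2.697, -0.134]
contact_force: [-20.2, 3.5, 28.5]
grip_width: 0.005
```

```bash
python3 -c "
from h import *
s=manip.observe();print(s['t'],s['ee_pos'],s['contact_force'])
for c in ('side','top'):
    im=manip.get_image(c); cv2.imwrite(f'pics/{c}2.png',cv2.resize(im['frame'][150:350,220:420,::-1],None,fx=2,fy=2))
    w=world(im,manip.cut_out(im,'lid')[0]['pixels']); w=w[w[:,2]>.2]
    n=np.linalg.svd(w-w.mean(0),full_matrices=False)[2][2]; print(c,'lid tilt',np.arccos(abs(n[2])),w[:,2].max())
cv2.imwrite('pics/n2.png',np.hstack([cv2.imread('pics/side2.png'),cv2.imread('pics/top2.png')]))
"
```

```text
6.7 [ 0.51371459 -0.01302992  0.0297061 ] [-20.22337243   3.51201606  28.50915386]
side lid tilt 1.0809433562120199 0.4141498641620347
top lid tilt 1.0220401706911075 0.4161621488625938
```

View pics/n2.png

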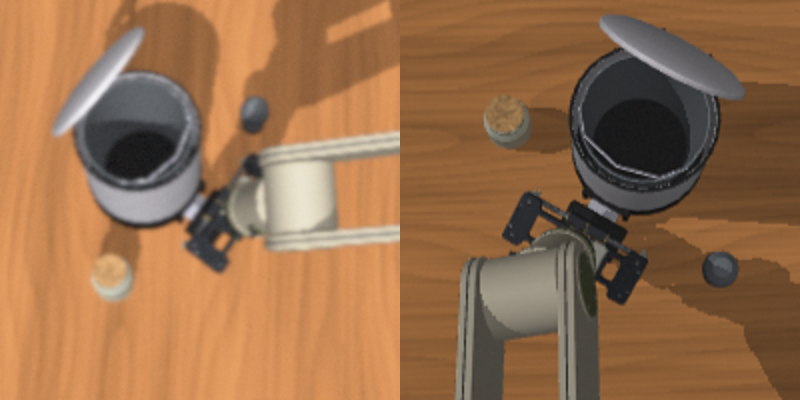

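Call:
carry_out(moves=[{"dx": 0.0004,"dy": 0.0,"dz": 0.0011,"rx": 0.0,"ry": 0.0,"rz": 0.0},{"dx": 0.0004,"dy": 0.0,"dz": 0.0011,"rx": 0.0,"ry": 0.0,"rz": 0.0},{"dx": 0.0004,"dy": 0.0,"dz": 0.0011,"rx": 0.0,"ry": 0.0,"rz": 0.0},{"dx": 0.0004,"dy": 0.0,"dz": 0.0011,"rx": 0.0,"ry": 0.0,"rz": 0.0},{"dx": 0.0004,"dy": 0.0,"dz": 0.0011,"rx": 0.0,"ry": 0.0,"rz": 0.0},{"dx": 0.0004,"dy": 0.0,"dz": 0.0011,"rx": 0.0,"ry": 0.0,"rz": 0.0},{"dx": 0.0004,"dy": 0.0,"dz": 0.0011,"rx": 0.0,"ry": 0.0,"rz": 0.0},{"dx": 0.0004,"dy": 0.0,"dz": 0.0011,"rx": 0.0,"ry": 0.0,"rz": 0.0},{"dx": 0.0004,"dy": 0.0,"dz": 0.0011,"rx": 0.0,"ry": 0.0,"rz": 0.0},{"dx": 0.0004,"dy": 0.0,"dz": 0.0011,"rx": 0.0,"ry": 0.0,"rz": 0.0},{"dx": 0.0004,"dy": 0.0,"dz": 0.0011,"rx": 0.0,"ry": 0.0,"rz": 0.0},{"dx": 0.0004,"dy": 0.0,"dz": 0.0011,"rx": 0.0,"ry": 0.0,"rz": 0.0}])

```text
t: 8.4
ee_pos: [0.5137, -0.013, 0.0298]
tool_rot: [0.753, 2.698, -0.135]
contact_force: [-18.7, 2.8, 25.7]
grip_width: 0.005
```

Call:
carry_out(moves=[{"dx": 0.0004,"dy": 0.0,"dz": 0.0011,"rx": 0.0,"ry": 0.0,"rz": 0.0},{"dx": 0.0004,"dy": 0.0,"dz": 0.0011,"rx": 0.0,"ry": 0.0,"rz": 0.0},{"dx": 0.0004,"dy": 0.0,"dz": 0.0011,"rx": 0.0,"ry": 0.0,"rz": 0.0},{"dx": 0.0004,"dy": 0.0,"dz": 0.0011,"rx": 0.0,"ry": 0.0,"rz": 0.0},{"dx": 0.0004,"dy": 0.0,"dz": 0.0011,"rx": 0.0,"ry": 0.0,"rz": 0.0},{"dx": 0.0004,"dy": 0.0,"dz": 0.0011,"rx": 0.0,"ry": 0.0,"rz": 0.0},{"dx": 0.0004,"dy": 0.0,"dz": 0.0011,"rx": 0.0,"ry": 0.0,"rz": 0.0},{"dx": 0.0004,"dy": 0.0,"dz": 0.0011,"rx": 0.0,"ry": 0.0,"rz": 0.0},{"dx": 0.0004,"dy": 0.0,"dz": 0.0011,"rx": 0.0,"ry": 0.0,"rz": 0.0},{"dx": 0.0004,"dy": 0.0,"dz": 0.0011,"rx": 0.0,"ry": 0.0,"rz": 0.0},{"dx": 0.0004,"dy": 0.0,"dz": 0.0011,"rx": 0.0,"ry": 0.0,"rz": 0.0},{"dx": 0.0004,"dy": 0.0,"dz": 0.0011,"rx": 0.0,"ry": 0.0,"rz": 0.0}])

```text
t: 9.9
ee_pos: [0.5137, -0.013, 0.0298]
tool_rot: [0.753, 2.698, -0.136]
contact_force: [-17.2, 3.6, 25.3]
grip_width: 0.005
```

Call:
carry_out(moves=[{"dx": 0.0004,"dy": 0.0,"dz": 0.0011,"rx": 0.0,"ry": 0.0,"rz": 0.0},{"dx": 0.0004,"dy": 0.0,"dz": 0.0011,"rx": 0.0,"ry": 0.0,"rz": 0.0},{"dx": 0.0004,"dy": 0.0,"dz": 0.0011,"rx": 0.0,"ry": 0.0,"rz": 0.0},{"dx": 0.0004,"dy": 0.0,"dz": 0.0011,"rx": 0.0,"ry": 0.0,"rz": 0.0},{"dx": 0.0004,"dy": 0.0,"dz": 0.0011,"rx": 0.0,"ry": 0.0,"rz": 0.0},{"dx": 0.0004,"dy": 0.0,"dz": 0.0011,"rx": 0.0,"ry": 0.0,"rz": 0.0},{"dx": 0.0004,"dy": 0.0,"dz": 0.0011,"rx": 0.0,"ry": 0.0,"rz": 0.0},{"dx": 0.0004,"dy": 0.0,"dz": 0.0011,"rx": 0.0,"ry": 0.0,"rz": 0.0}])

```text
t: 10.9
ee_pos: [0.5137, -0.013, 0.0298]
tool_rot: [0.754, 2.698, -0.137]
contact_force: [-17.4, 2.3, 24.1]
grip_width: 0.007
```

Call:
carry_out(moves=[{"dx": 0.0002,"dy": 0.0,"dz": 0.0006,"rx": 0.0,"ry": 0.0,"rz": 0.0},{"dx": 0.0,"dy": 0.0,"dz": 0.0,"rx": 0.0,"ry": 0.0,"rz": 0.0},{"dx": -0.0002,"dy": 0.0,"dz": -0.0006,"rx": 0.0,"ry": 0.0,"rz": 0.0},{"dx": -0.0004,"dy": 0.0,"dz": -0.0012,"rx": 0.0,"ry": 0.0,"rz": 0.0},{"dx": -0.0006,"dy": 0.0,"dz": -0.0018,"rx": 0.0,"ry": 0.0,"rz": 0.0},{"dx": -0.0009,"dy": 0.0,"dz": -0.0024,"rx": 0.0,"ry": 0.0,"rz": 0.0},{"dx": -0.0011,"dy": 0.0,"dz": -0.003,"rx": 0.0,"ry": 0.0,"rz": 0.0},{"dx": -0.0013,"dy": 0.0,"dz": -0.0036,"rx": 0.0,"ry": 0.0,"rz": 0.0},{"dx": -0.0015,"dy": 0.0,"dz": -0.0042,"rx": 0.0,"ry": 0.0,"rz": 0.0},{"dx": -0.0017,"dy": 0.0,"dz": -0.0048,"rx": 0.0,"ry": 0.0,"rz": 0.0},{"dx": -0.0019,"dy": 0.0,"dz": -0.0054,"rx": 0.0,"ry": 0.0,"rz": 0.0},{"dx": -0.0022,"dy": 0.0,"dz": -0.006,"rx": 0.0,"ry": 0.0,"rz": 0.0}])

```text
t: 12.4
ee_pos: [0.5137, -0.013, 0.0363]
tool_rot: [0.754, 2.698, -0.137]
contact_force: [-4.1, 1.4, 2.4]
grip_width: 0.005
```

Call:
carry_out(moves=[{"dx": -0.0001,"dy": 0.0,"dz": -0.0003,"rx": 0.0,"ry": 0.0,"rz": 0.0},{"dx": -0.0003,"dy": 0.0,"dz": -0.0009,"rx": 0.0,"ry": 0.0,"rz": 0.0},{"dx": -0.0005,"dy": 0.0,"dz": -0.0015,"rx": 0.0,"ry": 0.0,"rz": 0.0},{"dx": -0.0008,"dy": 0.0,"dz": -0.0021,"rx": 0.0,"ry": 0.0,"rz": 0.0},{"dx": -0.001,"dy": 0.0,"dz": -0.0027,"rx": 0.0,"ry": 0.0,"rz": 0.0},{"dx": -0.0012,"dy": 0.0,"dz": -0.0033,"rx": 0.0,"ry": 0.0,"rz": 0.0},{"dx": -0.0014,"dy": 0.0,"dz": -0.0039,"rx": 0.0,"ry": 0.0,"rz": 0.0},{"dx": -0.0016,"dy": 0.0,"dz": -0.0045,"rx": 0.0,"ry": 0.0,"rz": 0.0},{"dx": -0.0018,"dy": 0.0,"dz": -0.0051,"rx": 0.0,"ry": 0.0,"rz": 0.0},{"dx": -0.0021,"dy": 0.0,"dz": -0.0057,"rx": 0.0,"ry": 0.0,"rz": 0.0},{"dx": -0.0023,"dy": 0.0,"dz": -0.0063,"rx": 0.0,"ry": 0.0,"rz": 0.0},{"dx": -0.0025,"dy": 0.0,"dz": -0.0069,"rx": 0.0,"ry": 0.0,"rz": 0.0}])

```text
t: 13.9
ee_pos: [0.5137, -0.0129, 0.0436]
tool_rot: [0.754, 2.698, -0.137]
contact_force: [-3.9, 1.8, 5.2]
grip_width: 0.008
```

Call:
carry_out(moves=[{"dx": -0.0001,"dy": 0.0,"dz": -0.0002,"rx": 0.0,"ry": 0.0,"rz": 0.0},{"dx": -0.0003,"dy": 0.0,"dz": -0.0007,"rx": 0.0,"ry": 0.0,"rz": 0.0},{"dx": -0.0004,"dy": 0.0,"dz": -0.0012,"rx": 0.0,"ry": 0.0,"rz": 0.0},{"dx": -0.0006,"dy": 0.0,"dz": -0.0017,"rx": 0.0,"ry": 0.0,"rz": 0.0},{"dx": -0.0008,"dy": 0.0,"dz": -0.0022,"rx": 0.0,"ry": 0.0,"rz": 0.0},{"dx": -0.001,"dy": 0.0,"dz": -0.0027,"rx": 0.0,"ry": 0.0,"rz": 0.0},{"dx": -0.0012,"dy": 0.0,"dz": -0.0032,"rx": 0.0,"ry": 0.0,"rz": 0.0},{"dx": -0.0013,"dy": 0.0,"dz": -0.0036,"rx": 0.0,"ry": 0.0,"rz": 0.0},{"dx": -0.0015,"dy": 0.0,"dz": -0.004,"rx": 0.0,"ry": 0.0,"rz": 0.0},{"dx": -0.0016,"dy": 0.0,"dz": -0.0044,"rx": 0.0,"ry": 0.0,"rz": 0.0},{"dx": -0.0017,"dy": 0.0,"dz": -0.0048,"rx": 0.0,"ry": 0.0,"rz": 0.0},{"dx": -0.0019,"dy": 0.0,"dz": -0.0052,"rx": 0.0,"ry": 0.0,"rz": 0.0}])

```text
t: 15.4
ee_pos: [0.5137, -0.0129, 0.0494]
tool_rot: [0.754, 2.698, -0.137]
contact_force: [-5.0, 3.3, 6.8]
grip_width: 0.004
```

Last ~4 mm, slower (about 2.5 mm/s).

Call:
carry_out(moves=[{"dx": 0.0,"dy": 0.0,"dz": 0.0,"rx": 0.0,"ry": 0.0,"rz": 0.0},{"dx": -0.0001,"dy": 0.0,"dz": -0.0003,"rx": 0.0,"ry": 0.0,"rz": 0.0},{"dx": -0.0002,"dy": 0.0,"dz": -0.0006,"rx": 0.0,"ry": 0.0,"rz": 0.0},{"dx": -0.0003,"dy": 0.0,"dz": -0.0009,"rx": 0.0,"ry": 0.0,"rz": 0.0},{"dx": -0.0004,"dy": 0.0,"dz": -0.0012,"rx": 0.0,"ry": 0.0,"rz": 0.0},{"dx": -0.0005,"dy": 0.0,"dz": -0.0015,"rx": 0.0,"ry": 0.0,"rz": 0.0},{"dx": -0.0006,"dy": 0.0,"dz": -0.0018,"rx": 0.0,"ry": 0.0,"rz": 0.0},{"dx": -0.0008,"dy": 0.0,"dz": -0.0021,"rx": 0.0,"ry": 0.0,"rz": 0.0},{"dx": -0.0009,"dy": 0.0,"dz": -0.0024,"rx": 0.0,"ry": 0.0,"rz": 0.0},{"dx": -0.001,"dy": 0.0,"dz": -0.0027,"rx": 0.0,"ry": 0.0,"rz": 0.0},{"dx": -0.0011,"dy": 0.0,"dz": -0.003,"rx": 0.0,"ry": 0.0,"rz": 0.0},{"dx": -0.0012,"dy": 0.0,"dz": -0.0033,"rx": 0.0,"ry": 0.0,"rz": 0.0}])

```text
t: 16.9
ee_pos: [0.5139, -0.013, 0.0532]
tool_rot: [0.754, 2.698, -0.137]
contact_force: [-5.4, 2.1, 7.0]
grip_width: 0.005
```

Call:
carry_out(moves=[{"dx": 0.0,"dy": 0.0,"dz": 0.0,"rx": 0.0,"ry": 0.0,"rz": 0.0},{"dx": -0.0001,"dy": 0.0,"dz": -0.0003,"rx": 0.0,"ry": 0.0,"rz": 0.0},{"dx": -0.0002,"dy": 0.0,"dz": -0.0006,"rx": 0.0,"ry": 0.0,"rz": 0.0},{"dx": -0.0003,"dy": 0.0,"dz": -0.0009,"rx": 0.0,"ry": 0.0,"rz": 0.0},{"dx": -0.0004,"dy": 0.0,"dz": -0.0012,"rx": 0.0,"ry": 0.0,"rz": 0.0},{"dx": -0.0005,"dy": 0.0,"dz": -0.0015,"rx": 0.0,"ry": 0.0,"rz": 0.0},{"dx": -0.0006,"dy": 0.0,"dz": -0.0018,"rx": 0.0,"ry": 0.0,"rz": 0.0},{"dx": -0.0008,"dy": 0.0,"dz": -0.0021,"rx": 0.0,"ry": 0.0,"rz": 0.0},{"dx": -0.0009,"dy": 0.0,"dz": -0.0024,"rx": 0.0,"ry": 0.0,"rz": 0.0},{"dx": -0.001,"dy": 0.0,"dz": -0.0027,"rx": 0.0,"ry": 0.0,"rz": 0.0},{"dx": -0.0011,"dy": 0.0,"dz": -0.003,"rx": 0.0,"ry": 0.0,"rz": 0.0},{"dx": -0.0012,"dy": 0.0,"dz": -0.0033,"rx": 0.0,"ry": 0.0,"rz": 0.0}])

```text
t: 18.4
ee_pos: [0.5138, -0.013, 0.0567]
tool_rot: [0.754, 2.698, -0.137]
contact_force: [-0.7, -0.3, 0.2]
grip_width: 0.005
```

Call:
carry_out(moves=[{"dx": 0.0,"dy": 0.0,"dz": -0.01,"rx": 0.0,"ry": 0.0,"rz": 0.0},{"dx": 0.005,"dy": 0.0,"dz": -0.03,"rx": 0.0,"ry": 0.0,"rz": 0.0},{"dx": 0.01,"dy": 0.0,"dz": -0.055,"rx": 0.0,"ry": 0.0,"rz": 0.0},{"dx": 0.015,"dy": 0.0,"dz": -0.08,"rx": 0.0,"ry": 0.0,"rz": 0.0},{"dx": 0.02,"dy": 0.0,"dz": -0.1,"rx": 0.0,"ry": 0.0,"rz": 0.0},{"dx": 0.02,"dy": 0.0,"dz": -0.11,"rx": 0.0,"ry": 0.0,"rz": 0.0},{"dx": 0.02,"dy": 0.0,"dz": -0.11,"rx": 0.0,"ry": 0.0,"rz": 0.0},{"dx": 0.02,"dy": 0.0,"dz": -0.11,"rx": 0.0,"ry": 0.0,"rz": 0.0}])

```text
t: 19.4
ee_pos: [0.4654, 0.0164, 0.1524]
tool_rot: [0.754, 2.698, -0.137]
contact_force: [0.3, -1.1, 0.0]
grip_width: 0.001
```

```bash
python3 -c "
from h import *
s=manip.observe();print(s['t'],s['ee_pos'],s['contact_force'])
for c in ('side','top'):
    im=manip.get_image(c); cv2.imwrite(f'pics/{c}3.png',cv2.resize(im['frame'][150:350,220:420,::-1],None,fx=2,fy=2))
    for n in('lid','jar','baster_bulb'):
        w=world(im,manip.cut_out(im,n)[0]['pixels']); print(c,n,np.round(np.median(w,0),3),np.round(np.percentile(w[:,2],98),3))
cv2.imwrite('pics/n3.png',np.hstack([cv2.imread('pics/side3.png'),cv2.imread('pics/top3.png')]))
"
```

```text
19.4 [0.46538321 0.01641653 0.15243501] [ 0.33136874 -1.05062719  0.02909109]
side lid [ 0.526 -0.534  0.129] 0.149
side jar [0.672 0.111 0.09 ] 0.099Traceback (most recent call last):
  File "<string>", line 7, in <module>
    w=world(im,manip.cut_out(im,n)[0]['pixels']); print(c,n,np.round(np.median(w,0),3),np.round(np.percentile(w[:,2],98),3))
               ~~~~~~~~~~~~~~~~~~~^^^
IndexError: list index out of range
```

The network mistook the processor for the lid in that shot and missed the bulb, so I'll check again.

```bash
python3 -c "
from h import *
for c in ('side','top'):
    im=manip.get_image(c); cv2.imwrite(f'pics/{c}3.png',cv2.resize(im['frame'][150:350,220:420,::-1],None,fx=2,fy=2))
    for n in('lid','jar','baster_bulb'):
        for d in manip.cut_out(im,n)[:2]:
            w=world(im,d['pixels']); print(c,n,d['conf'],np.round(np.median(w,0),3),np.round(np.percentile(w[:,2],[2,98]),3))
cv2.imwrite('pics/n3.png',np.hstack([cv2.imread('pics/side3.png'),cv2.imread('pics/top3.png')]))
"
```

```text
side lid 0.77 [ 0.638 -0.083  0.243] [0.233 0.251]
side jar 0.94 [0.672 0.109 0.09 ] [0.011 0.099]
side baster_bulb 0.74 [ 0.637 -0.083  0.243] [0.229 0.251]
side baster_bulb 0.57 [ 0.458 -0.182  0.076] [0.006 0.089]
top lid 0.56 [ 0.634 -0.088  0.244] [0.233 0.253]
top baster_bulb 0.6 [ 0.454 -0.191  0.08 ] [0.055 0.092]
```

View pics/n3.png

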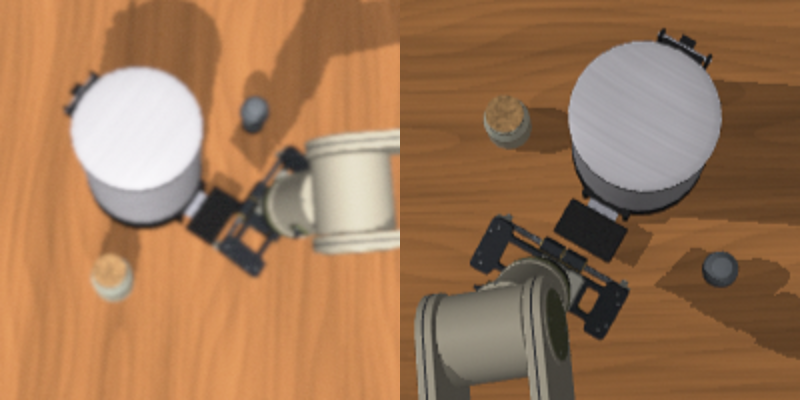

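The lid is shut (side view, 138,128), the pedal is up (213,215), and the jar (110,275) and bulb (255,112) haven't moved. The gripper is clear.

```bash
python3 -c "
from bench import manip
print(manip.finish_job())"
```

```text
the job is handed in; nothing more can be done
None
```

The bin was opened and closed by its pedal alone, and the job is handed in, finished at about 20 s of the 48 s allowed.

- **Opening:** I pressed the pedal with closed fingertips until it hit its stop. The camera put the lid at about 1.02–1.08 rad against the stated 1.12. I took that as fully up, because the pedal was firmly on its stop.
- **Hold:** The lid stayed up for about 4.5 s. I pressed harder than needed: vertical force was 24–36 N, plus about 17–23 N sideways.
- **Closing:** I let the pedal up over about 6 s. The fingers stayed in contact (2–7 N at each check) until it reached the top. I then backed away.
- **Last checks:** The lid is shut with its top at 0.25 m, as at the start, and the pedal is up. The jar and bulb are where they were, to within a few millimetres. Nothing is touching the robot. I did not re-measure the bowls or processor, but the arm only passed above the bowls and stayed far from the processor.
- **Detection errors:** In the final pictures the network mistook the processor for the lid once and the lid for the bulb once. It also missed the jar and the bulb once each. I settled these with repeat shots and by looking at the picture.

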